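Wind out the press carriage and change the stamp die

TASK

Turn the black handwheel of the green stamping press clockwise (several grasps) to wind the carriage out from under the press head until its yellow pointer lines up with the red flag on the rail, and leave it there. Then turn the orange-gripped die anticlockwise about a quarter turn until it unlocks, lift it straight out, and hang it in the die rack at the free place, over the red disc, its flange flat on both rails. Do not drop the die, and leave the spare dies, the stacks of clay discs and the brush where they are.

Things in the scene. Friction and masses are not known exactly. Their poses are not given: they have to be found in the camera images.
- wheel (a joint): angle of the handwheel (rad), 0 at the start, growing as it turns clockwise seen from above; range 0 to 5. Stiff enough to stay where it is left; about 4 N at the rim turns it. It winds the carriage out by 34 mm per rad through rack and pinion.
- wheel_hub (a point): centre of the black handwheel, in the plane of its rim (155 mm above the table), axis vertical. Rim: round bar 16 thick on a circle of radius 65; hub radius 16; three steel spokes 10 thick at 0, 120 and 240 degrees from this frame's x axis; the frame turns with the wheel. Free for 60 mm below the rim. Pinch the rim from above between two spokes, one finger inside, one outside.
- pointer (a point): line of the yellow pointer on the far (+x) side of the carriage, over the rail; 78 mm in its +x from socket. The carriage (90 x 90, top 80 mm above the table) moves along the -y axis of this frame as the wheel turns clockwise.
- flag: red flag, a 4 mm thick, 16 high upright blade clipped on the aluminium rail beside the carriage; origin at the middle of its foot on the rail top (80 mm above the table); axes parallel to the carriage's. The pointer is on it when pointer has y = 0 in this frame; it is 120 to 150 mm of travel from the start. It can be overrun.
- socket (a point): centre of the die socket in the carriage's top face; carriage moves along -y. Slot 42 long in y, 20 wide in x, in a 10 mm plate over a hollow; the die's cross bar passes when parallel to y within 0.2 rad. Stops let the bar turn only anticlockwise from along x (locked) to along y (free). At the start a steel ram (radius 35) stands 14 mm above the die; its green arm is 205 mm high.
- die: the loose stamp die, 0.3 kg: brass flange dia 64, 8 thick; on top an orange bar grip 40 long in x, 14 wide, 30 tall (top 38 above the origin); below, a shaft dia 16 and a cross bar 36 long in x, 12 wide, 12 to 22 below the origin. Origin: centre of the flange's underside, z up. Starts seated at socket, locked, its x 0.2 to 0.5 rad anticlockwise of the socket's x.
- rack: wooden die rack: base 270 (x) x 92 (y) x 10, two rails along x, tops 50 mm above the table, 46 clear between them; origin under its centre. Three places at x = -80, 0, 80 in its frame. Dies hang with the flange on both rails and the bar between them, at any yaw.
- place: red disc dia 36, 2 thick, lying on the rack's base between the rails under the free place; origin at the centre of its underside, 10 mm above the table (40 mm below the rail tops).
- spare_a: spare die in the rack, same shape and sizes as die but with a blue grip. Leave alone.
- spare_b: spare die in the rack, same shape and sizes as die but with a grey grip. Leave alone.
- stack_1: a loose stack of 6 round white biscuit discs, dia 60, 42 high, standing on a plywood ware board; origin at the centre of its underside. Leave alone.
- stack_2: a loose stack of 4 round white biscuit discs, dia 60, 28 high, standing on a plywood ware board; origin at the centre of its underside. Leave alone.
- stack_3: a loose stack of 5 round white biscuit discs, dia 60, 35 high, standing on a plywood ware board; origin at the centre of its underside. Leave alone.
- stack_4: a loose stack of 7 round white biscuit discs, dia 60, 49 high, standing on a plywood ware board; origin at the centre of its underside. Leave alone.
- brush: a loose brush lying on the table between the robot and the press, along its x axis. Leave alone.

How it is judged:
On the way, in this order (a step that is already met when the one before it is completed fails the run):
1. the carriage is wound out so that its pointer is on the red flag (within 5 mm), with the die still seated in it, and the fingers are off the wheel (y of pointer in the frame of flag between -0.005 and 0.005 m and z of die in the frame of socket between -0.006 and 0.006 m and velocity of joint wheel between -0.1 and 0.1 rad/s and contact force between the fingers and press below 0.5 N), for 0.2 s.
2. the die is turned to its free angle (within 0.25 rad of the slot) while still seated (angle between the x axis of die and the y axis of socket, either way round below 0.25 rad and z of die in the frame of socket between -0.008 and 0.008 m), for 0.05 s.
3. the die is lifted clear of the carriage (by 40 mm) (z of die in the frame of socket above 0.04 m), for 0.05 s.
At the end, for the whole second after the job is handed in: The die hangs released and at rest in the rack, its flange on both rails (height within 4 mm, tilt under 0.1 rad), within 15 mm of being centred over the red disc, and the carriage pointer is still within 5 mm of the red flag (horizontal distance between die and place below 0.015 m and z of die in the frame of place between 0.036 and 0.044 m and angle between die's own z axis and vertical below 0.1 rad and linear speed of die below 0.02 m/s and y of pointer in the frame of flag between -0.005 and 0.005 m); the robot touches nothing.
It fails at once if the die falls freely (over 0.5 m/s with no finger on it) (contact force between the fingers and die below 0.2 N and linear speed of die above 0.5 m/s).
It fails at once if a spare die is displaced by more than 20 mm (distance of any of spare_a, spare_b from where it was at the start of the episode above 0.02 m).
It fails at once if a stack of discs is displaced by more than 20 mm (distance of any of stack_1, stack_2, stack_3, stack_4 from where it was at the start of the episode above 0.02 m).
It fails at once if the brush is displaced by more than 20 mm (distance of brush from where it was at the start of the episode above 0.02 m).
It also fails if it takes over 72 s, if anything falls off the work surface, if the arm or the gripper's body presses on something with over 40 N, if the wrist force passes 120 N, or if a joint passes its speed limit or range.

ROBOT

A 6-joint arm with a two-finger parallel gripper is mounted at the origin on the work surface. World frame = base frame: x ahead of the robot, y to its left, z up, the work surface at z = 0. Lengths are in m, angles in rad, forces in N, time in s.
With the tool pointing down it reaches from about 0.35 to 0.725 m from the base axis. Payload 6 kg.
Tool frame: the origin (TCP) lies midway between the tips of the shut fingers; the grasp point (between the pads) lies 19 mm behind it; z points along the fingers, y is the line along which they close (so a half turn about z gives the same grasp; the last joint's range is limited). The gripper opens to 85 mm and grips with 20 to 120 N. Pads are 22 mm wide; open, the fingers measure 114 mm over their backs; the gripper's body (76 mm by 85 mm) begins 54 mm behind the grasp point. The pads swing forward as they close: fully open they stand 13 mm farther back than shut.
Start: joints at [-0.894, 0.04, 0.085, 0, -1.615, -0.334], TCP at [0.202, -0.565, 0.231] pointing down, gripper open.
Joint ranges: [-2.56, 2.56], [-1.29, 2.01], [-1.08, 1.49], [-3.29, 1.98], [-2.81, -0.18], [-2.99, 2.99]. Speed limits (rad/s): [2.57, 2.57, 3.01, 3.14, 3.14, 3.14].

INTERFACE

Orientations are given as [roll, pitch, yaw] about the fixed x, y, z axes, in that order (R = Rz(yaw) Ry(pitch) Rx(roll)).
In Python, from plant import r, eyes, get_time, get_qpos, get_joint_vel, get_effort, get_position, get_ee_rot, get_wrist_force, get_moment, get_grip_width, get_gripper_force gives the robot as it stands. Calls block until the motion is done:
- r.goto(position, orientation): joint-space move of the TCP to a pose.
- r.move_linear(position, ori=None, velocity=0.15, contact_N=None): straight line of the TCP; ori=None keeps the orientation; velocity is the mean speed in m/s. With contact_N (N) it stops when the force on the tool has changed by that much, and returns True; else False.
- r.goto_joints(angles): joint-space move.
- r.move_gripper(opening, force=None): opening from 0.0 (shut) to 1.0 (fully open); force is the grip in N (None keeps the last); returns when the fingers have stopped.
- r.sleep(seconds).
- r.solve_ik(position, orientation): joint angles nearest the present ones, or None.
- eyes.get_image(name): name is "scene" or "top" or "wrist"; returns the picture (400x640x3 uint8, red, green, blue); there is no depth.
- eyes.camera_params(name): a dict with "vfov" (degrees; the focal length in pixels is half the picture's height over the tangent of half this angle, whatever the lens; pixels are square), "cx", "cy" (the principal point, pixels), "T" (4x4, takes a point from camera to world coordinates). Camera axes: x right, y up, looking along -z (the intrinsics and any distortion apply to the point x, -y, -z); pixel columns grow to the right and rows downward; lengths in m; the calibration is good to about 2 mm. The wrist camera is an equidistant fisheye: a pixel r from the principal point sees the ray r / f radians off the axis. A picture is of the moment at which its call begins: read the wrist's pose just before it. camera_params takes no time and is no camera call; for the wrist camera it gives the pose at the moment of the call.
A pose or a line that the arm cannot do raises r.Unreachable and nothing moves.
- r.finish_job(): hands the job in; it is judged then, once.
Readings, each from a call of its own:
- get_time(): time.
- get_qpos(): joint angles.
- get_joint_vel(): joint speeds.
- get_effort(): joint torques, N m.
- get_position(): TCP position.
- get_ee_rot(): TCP orientation.
- get_wrist_force(): force on the tool from outside, world axes, zero at the start.
- get_moment(): the same for the moment, N m.
- get_grip_width(): opening from 0.0 (shut) to 1.0 (fully open).
- get_gripper_force(): force on a finger pad.
Only numpy, scipy, OpenCV 4.12 (cv2) and the standard library are available. Lean on these libraries where they do the work, as an engineer would, in place of code of your own. Each camera call takes 0.05 s, during which the arm holds its last target. There are 200 camera calls.

## Working session

There is one attempt and no reset: what is moved stays moved. The work goes in short steps, each a Python script; the robot and the scene stay as the last script left them, time stands still between calls to the robot, and variables do not carry over. Pictures are saved under pics/ and viewed, at most 13 in all, crops included, and the job is handed in when it is done.

```bash
ls; mkdir -p pics; python3 - <<'E'
from plant import *
import cv2
for n in("scene","top"):
    im=eyes.get_image(n); cv2.imwrite(f"pics/{n}0.png",im[:,:,::-1]); p=eyes.camera_params(n); print(n,p)
print(get_time())
E
```

```text
pics
scene {'vfov': 51.656916813949834, 'cx': 318.8931628036872, 'cy': 197.548629189461, 'T': array([[ 0.81154691, -0.35499045,  0.4640834 ,  0.96674665],
       [ 0.58392442,  0.52074621, -0.62278058, -0.5125493 ],
       [-0.02058851,  0.77640528,  0.62989757,  0.74595711],
       [ 0.        ,  0.        ,  0.        ,  1.        ]])}
top {'vfov': 49.90508635824636, 'cx': 318.20515588023744, 'cy': 201.07425234896704, 'T': array([[ 0.01986581,  0.98902235, -0.14642452,  0.34125477],
       [-0.99966551,  0.02207463,  0.01347546,  0.08545977],
       [ 0.01655979,  0.14610784,  0.98913006,  1.21695583],
       [ 0.        ,  0.        ,  0.        ,  1.        ]])}
0.1
```

View pics/scene0.png

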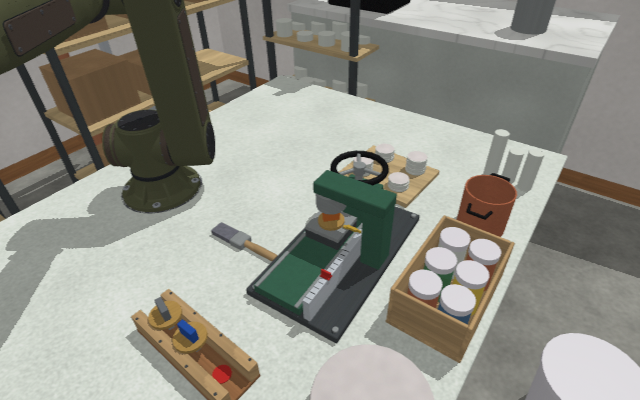

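View pics/top0.png

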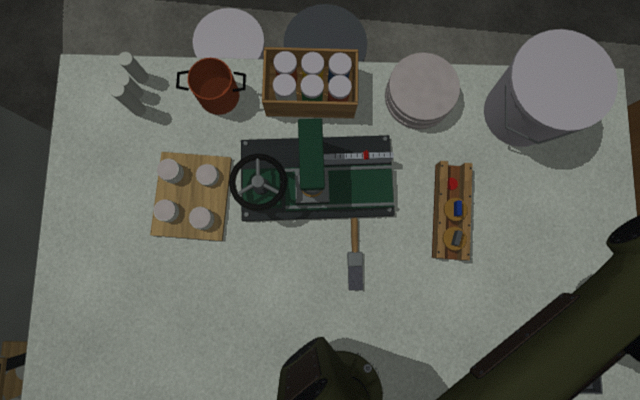

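The scene shows the press with the wheel at its far end. In the top view (up = +x, left = +y), the wheel is at about (258,181), the flag at (366,155), the red disc at (453,184) and the die under the arm near (318,190). The stacks are left of the wheel and the brush runs (355,220–290).

```bash
cat > h.py <<'E'
from plant import *
import numpy as np, cv2
def ray(name,u,v,p=None):
    p=p or eyes.camera_params(name); f=200/np.tan(np.radians(p["vfov"])/2)
    x,y=u-p["cx"],v-p["cy"]
    if name=="wrist":
        r_=np.hypot(x,y); th=r_/f; d=np.array([np.sin(th)*x/(r_+1e-9),-np.sin(th)*y/(r_+1e-9),-np.cos(th)])
    else: d=np.array([x/f,-y/f,-1])
    return p["T"][:3,3],p["T"][:3,:3]@d
def at(name,u,v,z,p=None):
    o,d=ray(name,u,v,p); return (o+d*(z-o[2])/d[2])[:2]
def cen(im,mask):
    n,l,s,c=cv2.connectedComponentsWithStats(mask.astype(np.uint8)); i=1+np.argmax(s[1:,4]); return c[i],s[i]
E
python3 - <<'E'
from h import *
im=cv2.imread("pics/top0.png")
c=im[100:280,140:490]; cv2.imwrite("pics/top0c.png",cv2.resize(c,None,fx=2.28,fy=2.28,interpolation=cv2.INTER_CUBIC))
B,G,R=[im[:,:,i].astype(int) for i in range(3)]
red=(R>150)&(G<70)&(B<70)
n,l,s,c=cv2.connectedComponentsWithStats(red.astype(np.uint8))
for i in range(1,n): print(s[i],c[i])
for nm,u,v,z in[("hub",258,181,.155),("flag",366,155,.088),("place",453.4,184,.012),("base1",242,137,0.02),("base2",389,135,.02),("base3",396,217,.02),("rk",435,161,.05),("rk",472,163,.05),("rk",433,259,.05),("rk",471,261,.05),("die?",318,197,.1)]: print(nm,at("top",u,v,z).round(4))
im=cv2.imread("pics/scene0.png")
cv2.imwrite("pics/scene0c.png",cv2.resize(im[130:400,120:440],None,fx=2.2,fy=2.2,interpolation=cv2.INTER_CUBIC))
E
```

```text
hub [0.546  0.2231]
flag [ 0.6371 -0.0566]
place [ 0.5777 -0.3174]
base1 [0.6994 0.2915]
base2 [ 0.7159 -0.1315]
base3 [ 0.4781 -0.1502]
rk [ 0.6345 -0.2547]
rk [ 0.6313 -0.3586]
rk [ 0.3627 -0.2438]
rk [ 0.3594 -0.347 ]
die? [0.5174 0.071 ]
```

View pics/top0c.png

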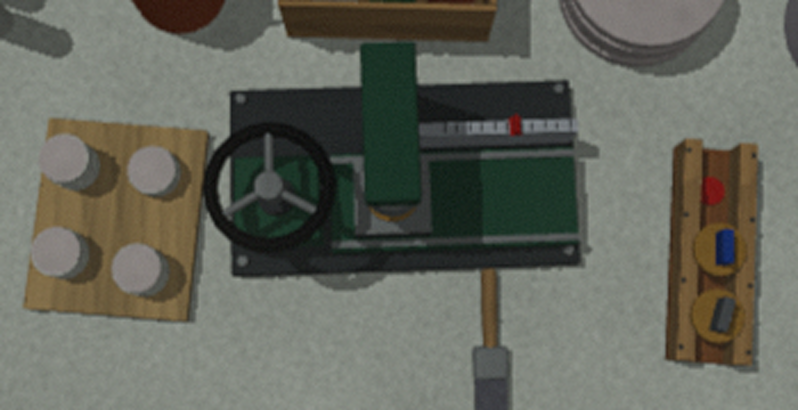

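View pics/scene0c.png

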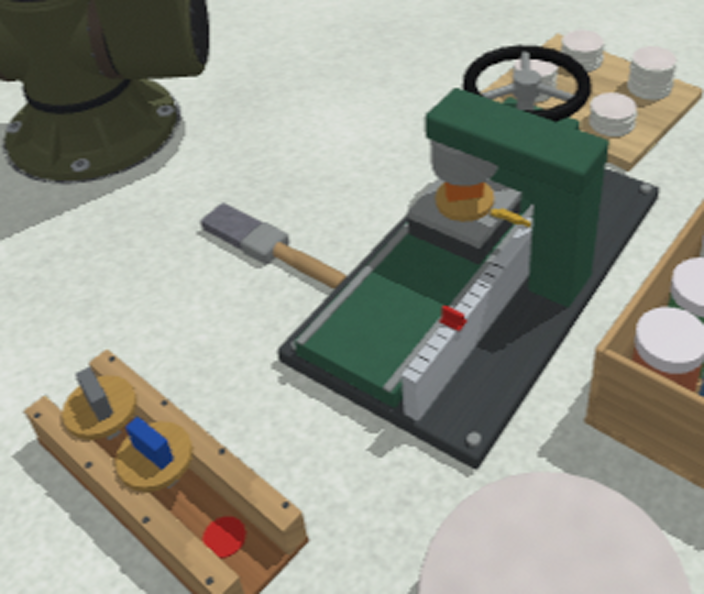

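The crops show the spokes at about 0/120/240° (one spoke straight towards +x), the arm just right of the wheel, the flag at crop (516,125), the rack with the disc at its +x end, and the blue and grey spares nearer the robot. Next I'll refine the hub, flag and place positions.

```bash
python3 - <<'E'
from h import *
im=cv2.imread("pics/top0.png").astype(int); B,G,R=im[:,:,0],im[:,:,1],im[:,:,2]
s2=cv2.imread("pics/scene0.png").astype(int)
def reds(I,n):
    m=(I[:,:,2]>100)&(I[:,:,2]>2.5*I[:,:,1])&(I[:,:,2]>2.5*I[:,:,0])
    k,l,s,c=cv2.connectedComponentsWithStats(m.astype(np.uint8))
    return [(n,s[i].tolist(),c[i].round(1).tolist()) for i in range(1,k) if s[i,4]>8]
print(reds(im,"top"),reds(s2,"scene"))
from scipy.optimize import least_squares
# rim template fit: maximise darkness of the projected rim circle minus surroundings
def proj(n,P):
    p=eyes.camera_params(n); f=200/np.tan(np.radians(p["vfov"])/2); q=(P-p["T"][:3,3])@p["T"][:3,:3]
    return np.c_[p["cx"]-f*q[:,0]/q[:,2], p["cy"]+f*q[:,1]/q[:,2]]
a=np.linspace(0,2*np.pi,240,endpoint=False)
for n,I in(("top",im),("scene",s2)):
    g=cv2.GaussianBlur(I.sum(2).astype(np.float32),(0,0),.7)
    best=[]
    for x in np.arange(.525,.57,.001):
        for y in np.arange(.20,.245,.001):
            uv=proj(n,np.c_[x+.065*np.cos(a),y+.065*np.sin(a),0*a+.157]).astype(np.float32)
            best.append((np.clip(cv2.remap(g,uv[:,:1].copy(),uv[:,1:].copy(),1),0,250).mean(),x,y))
    best.sort(); print(n,np.round(best[:3],4).tolist())
for u,v in[(299,119),(323,119),(325,188),(302,189)]: print("arm",at("top",u,v,.205).round(4))
E
```

```text
[('top', [450, 178, 8, 11, 70], [453.1, 183.1])] [('scene', [321, 269, 11, 11, 74], [325.5, 274.3]), ('scene', [212, 365, 20, 19, 265], [221.9, 373.3])]
top [[56.2912, 0.543, 0.221], [56.3876, 0.542, 0.221], [56.4346, 0.543, 0.22]]Traceback (most recent call last):
  File "<stdin>", line 20, in <module>
  File "<stdin>", line 12, in proj
ValueError: time passes only in moves, steps and waits
```

```bash
python3 - <<'E'
from h import *
P={n:eyes.camera_params(n) for n in("top","scene")}
def proj(n,X):
    p=P[n]; f=200/np.tan(np.radians(p["vfov"])/2); q=(X-p["T"][:3,3])@p["T"][:3,:3]
    return np.c_[p["cx"]-f*q[:,0]/q[:,2], p["cy"]+f*q[:,1]/q[:,2]]
I=cv2.imread("pics/scene0.png").astype(int); a=np.linspace(0,2*np.pi,240,endpoint=False)
g=cv2.GaussianBlur(I.sum(2).astype(np.float32),(0,0),.7); best=[]
for x in np.arange(.525,.57,.001):
    for y in np.arange(.20,.245,.001):
        uv=proj("scene",np.c_[x+.065*np.cos(a),y+.065*np.sin(a),0*a+.157]).astype(np.float32)
        best.append((np.clip(cv2.remap(g,uv[:,:1].copy(),uv[:,1:].copy(),1),0,250).mean(),x,y))
best.sort(); print(np.round(best[:3],4).tolist())
print("flag",at("scene",325.5,274.3,.088,P["scene"]),at("top",366,155,.09,P["top"]))
print("place",at("scene",221.9,373.3,.012,P["scene"]),at("top",453.1,183.1,.012,P["top"]))
for u,v in[(299,119),(323,119),(325,188),(302,189)]: print("arm",at("top",u,v,.205,P["top"]).round(4))
h=np.array([.543,.221])
for s in(-1,1):
  for d in(180,120,60,30,0):
    A=np.radians(d); q=r.solve_ik([h[0]+.065*np.cos(A),h[1]+.065*np.sin(A),.14],[np.pi,0,A+s*np.pi/2]); print(s,d,None if q is None else np.round(q,2))
E
```

```text
[[104.4448, 0.546, 0.225], [104.4461, 0.547, 0.224], [104.475, 0.546, 0.224]]
flag [ 0.63951382 -0.05769084] [ 0.63661246 -0.056353  ]
place [ 0.57983983 -0.30955536] [ 0.58033888 -0.31660983]
arm [0.693  0.1227]
arm [0.6945 0.064 ]
arm [0.523  0.0561]
arm [0.5193 0.111 ]
-1 180 [ 0.82 -0.15 -0.26  0.   -1.46  2.33]
-1 120 [ 0.84 -0.   -0.12  0.   -1.45  1.25]
-1 60 [ 0.76  0.15  0.04  0.   -1.46  0.29]
-1 30 [ 0.71  0.18  0.07  0.   -1.46 -0.18]
-1 0 [ 0.66  0.17  0.06  0.   -1.46 -0.66]
1 180 [ 0.82 -0.15 -0.26  0.   -1.46 -0.82]
1 120 [ 0.84 -0.   -0.12 -0.   -1.45 -1.89]
1 60 [ 0.76  0.15  0.04  0.   -1.46 -2.86]
1 30 [ 0.71  0.18  0.07  0.   -1.46  2.96]
1 0 [ 0.66  0.17  0.06  0.   -1.46  2.48]
```

```bash
python3 - <<'E'
from h import *
h=np.array([.5445,.223])
p=get_position(); o=[np.pi,0,np.pi/2]
r.move_linear([p[0],p[1],.33],velocity=.3)
r.goto([h[0]-.03,h[1],.33],o); 
P=eyes.camera_params("wrist"); im=eyes.get_image("wrist"); np.save("w1.npy",P,allow_pickle=True)
cv2.imwrite("pics/w1.png",im[:,:,::-1]); print(P,get_position(),get_ee_rot(),get_time(),get_grip_width())
E
```

```text
{'vfov': 65.70646984690485, 'cx': 320.7457278828039, 'cy': 195.25703985225059, 'T': array([[ 9.99999113e-01,  8.12146128e-04,  1.05539941e-03,
         5.14054314e-01],
       [-1.09527256e-03,  9.52381512e-01,  3.04906964e-01,
         2.99996031e-01],
       [-7.57513880e-04, -3.04907849e-01,  9.52381557e-01,
         4.72883041e-01],
       [ 0.00000000e+00,  0.00000000e+00,  0.00000000e+00,
         1.00000000e+00]])} [0.51471    0.22253235 0.33003648] [ 3.14152675e+00 -8.65903184e-06  1.56969845e+00] 3.6 1.0001445404924756
```

View pics/w1.png

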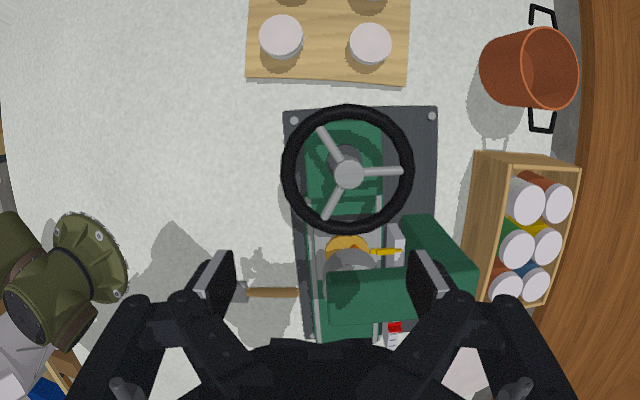

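The wrist view shows the rim centred near (347,170), with spokes at about 0°, 120° and 240°. The yellow pointer is at (385,251), the flag at (395,328), and the brush handle at (270,292).

```bash
cat >> h.py <<'E'
def projw(X,p):
    f=200/np.tan(np.radians(p["vfov"])/2); q=(X-p["T"][:3,3])@p["T"][:3,:3]
    x,y,z=q[:,0],-q[:,1],-q[:,2]; rr=np.hypot(x,y); k=f*np.arctan2(rr,z)/(rr+1e-9)
    return np.c_[p["cx"]+k*x,p["cy"]+k*y]
E
python3 - <<'E'
from h import *
p=np.load("w1.npy",allow_pickle=True).item(); I=cv2.imread("pics/w1.png").astype(int)
a=np.linspace(0,2*np.pi,240,endpoint=False); g=cv2.GaussianBlur(I.sum(2).astype(np.float32),(0,0),1.5); best=[]
for x in np.arange(.53,.56,.0005):
    for y in np.arange(.21,.238,.0005):
        uv=projw(np.c_[x+.065*np.cos(a),y+.065*np.sin(a),0*a+.157],p).astype(np.float32)
        best.append((np.clip(cv2.remap(g,uv[:,:1].copy(),uv[:,1:].copy(),1),0,250).mean(),x,y))
best.sort(); print(np.round(best[:6],4).tolist())
print("hubtop",at("wrist",348,174,.175,p),"ptr",at("wrist",375,252,.085,p),at("wrist",400,250.5,.085,p),"flag",at("wrist",395,328,.09,p))
print("spoke end",at("wrist",402,170,.155,p))
print("screws",at("wrist",294,120,.02,p),at("wrist",432,115,.02,p))
E
```

```text
[[83.0629, 0.543, 0.22], [83.0682, 0.5435, 0.22], [83.1175, 0.5425, 0.22], [83.1913, 0.5425, 0.2195], [83.232, 0.543, 0.2195], [83.2338, 0.544, 0.22]]
hubtop [0.54078917 0.22675005] ptr [0.59108416 0.09058255] [0.62800622 0.09193538] flag [ 0.63675358 -0.05427673]
spoke end [0.60121254 0.22670207]
screws [0.47477053 0.26999021] [0.68166057 0.28208961]
```

```bash
cat >> h.py <<'E'
H=np.array([.5435,.2215])
def pose(deg,z):
    A=np.radians(deg); return [H[0]+.065*np.cos(A),H[1]+.065*np.sin(A),z],[np.pi,0,A-np.pi/2]
def turn(a0,a1,step=10,grip=40,up=.25):
    r.move_gripper(.55); r.goto(*pose(a0,up)); p,o=pose(a0,.138)
    hit=r.move_linear(p,velocity=.12,contact_N=10); print("down hit",hit,get_position()[2])
    if hit: return
    r.move_gripper(0.,force=grip); print("grip",get_grip_width(),get_gripper_force(),np.round(get_wrist_force(),1))
    for d in np.linspace(a0,a1,int(abs(a1-a0)//step)+2)[1:]:
        p,o=pose(d,.138); r.move_linear(p,o,velocity=.06)
        print(round(d),np.round(get_wrist_force(),1),round(get_grip_width(),3))
    r.move_gripper(.55); r.sleep(.1)
    p,o=pose(a1,up); r.move_linear(p,velocity=.2)
    print(get_time())
E
python3 - <<'E'
from h import *
turn(180,50)
im=eyes.get_image("top"); cv2.imwrite("pics/top1.png",im[:,:,::-1])
E
```

```text
down hit False 0.13911241370051203
grip 0.182421887674281 38.06174844503403 [4.5 0.1 0.7]
171 [3.9 3.9 3.5] 0.179
161 [1.4 4.6 4. ] 0.182
152 [-0.3  4.6  6.2] 0.182
143 [-1.7  5.3  7.1] 0.182
134 [-2.2  6.6  6.6] 0.178
124 [-3.2  6.6  7.1] 0.178
115 [-2.5  6.4  7. ] 0.177
106 [-2.3  8.3  6. ] 0.177
96 [-1.9  7.9  6.5] 0.178
87 [-0.1  8.7  4.5] 0.18
78 [0.5 9.5 4.7] 0.184
69 [2.4 8.3 5.1] 0.183
59 [1.7 8.4 4.5] 0.18
50 [1.4 6.3 4.9] 0.179
11.7417
```

```bash
python3 - <<'E'
from h import *
turn(170,80)
r.goto([.55,.02,.36],[np.pi,0,np.pi/2]); P=eyes.camera_params("wrist"); im=eyes.get_image("wrist"); np.save("w2.npy",P,allow_pickle=True)
cv2.imwrite("pics/w2.png",im[:,:,::-1]); print(get_time())
E
```

```text
down hit False 0.13905043736795789
grip 0.17950400116085072 37.74658665060997 [2.9 0.1 2.8]
161 [-0.4  3.1  4.9] 0.176
152 [-1.5  2.5  6. ] 0.177
143 [-3.   3.2  5.9] 0.183
134 [-4.9  4.6  6.4] 0.178
125 [-4.2  5.6  6. ] 0.179
116 [-5.3  6.7  6.9] 0.174
107 [-4.7  6.5  5.6] 0.177
98 [-3.6  5.9  6.2] 0.176
89 [-2.8  7.7  6.9] 0.181
80 [-0.6  7.7  4.3] 0.176
19.6167
21.5167
```

View pics/w2.png

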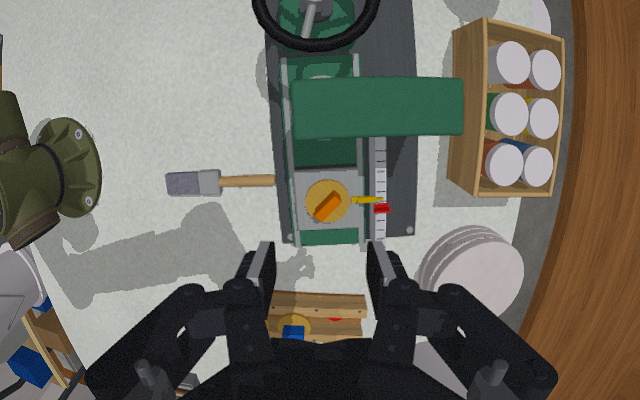

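The pointer at (370,199) is still a little above (short of) the flag at (382,208). The die flange is at (327,200) with its orange grip rotated, and the brush is undisturbed.

```bash
cat >> h.py <<'E'
def meas(I,p):
    I=I.astype(int); R,G,B=I[:,:,0],I[:,:,1],I[:,:,2]; out={}
    box=np.zeros(R.shape,bool); box[150:240,340:410]=1
    y=box&(R>120)&(G>.65*R)&(B<.4*R); d=box&(R>110)&(R>2.5*G)&(R>2.5*B)
    from cv2 import fitLine
    for n,m in(("ptr",y),("flag",d)):
        v,u=np.nonzero(m); out[n]=(u.mean().round(1),v.mean().round(1),len(u),u.min(),u.max(),v.min(),v.max())
    return out
E
python3 - <<'E'
from h import *
p=np.load("w2.npy",allow_pickle=True).item(); I=cv2.imread("pics/w2.png")[:,:,::-1]
m=meas(I,p); print(m)
c=p["T"][:3,3]; print("cam",c.round(3))
for z in(.085,.09): print("ptr",at("wrist",m["ptr"][0],m["ptr"][1],z,p),at("wrist",m["ptr"][3],m["ptr"][1],z,p))
for z in(.084,.088,.096): print("flag",z,at("wrist",m["flag"][0],m["flag"][1],z,p))
print("rail",[at("wrist",u,v,.08,p).round(4) for u,v in((373,137),(372.5,238),(385.5,137),(385,238))])
print("screws",[at("wrist",u,v,.02,p).round(4) for u,v in((289.5,236.5),(410,229.5))])
print("wings",[at("wrist",u,v,.08,p).round(4) for u,v in((296,169),(357,166),(294,232),(360,229))])
a=np.linspace(0,6.28,100); 
G=I.astype(int); mk=(G[:,:,0]>120)&(G[:,:,2]<.55*G[:,:,0]); mk[:,:300]=0; mk[:,352:]=0; mk[:175]=0; mk[230:]=0
v,u=np.nonzero(mk); print("die",(u.min()+u.max())/2,(v.min()+v.max())/2,u.min(),u.max(),v.min(),v.max())
cr=I[120:260,270:430]; cv2.imwrite("pics/w2c.png",cv2.resize(cr[:,:,::-1],None,fx=4.2,fy=4.2,interpolation=cv2.INTER_CUBIC))
E
```

```text
{'ptr': (np.float64(352.8), np.float64(199.9), 378, np.int64(340), np.int64(382), np.int64(184), np.int64(217)), 'flag': (np.float64(381.5), np.float64(207.7), 138, np.int64(374), np.int64(390), np.int64(203), np.int64(212))}
cam [0.549 0.098 0.502]
ptr [ 0.59437754 -0.04278436] [ 0.57606007 -0.04277653]
ptr [ 0.59383881 -0.04109968] [ 0.57574087 -0.04109195]
flag 0.084 [ 0.63708952 -0.0551518 ]
flag 0.088 [ 0.63625104 -0.05368899]
flag 0.096 [ 0.63457408 -0.05076337]
rail [array([0.6206, 0.0468]), array([ 0.6274, -0.1057]), array([0.6383, 0.0473]), array([ 0.647 , -0.1061])]
screws [array([ 0.4946, -0.1314]), array([ 0.7049, -0.1196])]
wings [array([0.514 , 0.0011]), array([0.5994, 0.0056]), array([ 0.5085, -0.0953]), array([ 0.6074, -0.0905])]
die 328.5 201.0 306 351 180 222
```

View pics/w2c.png

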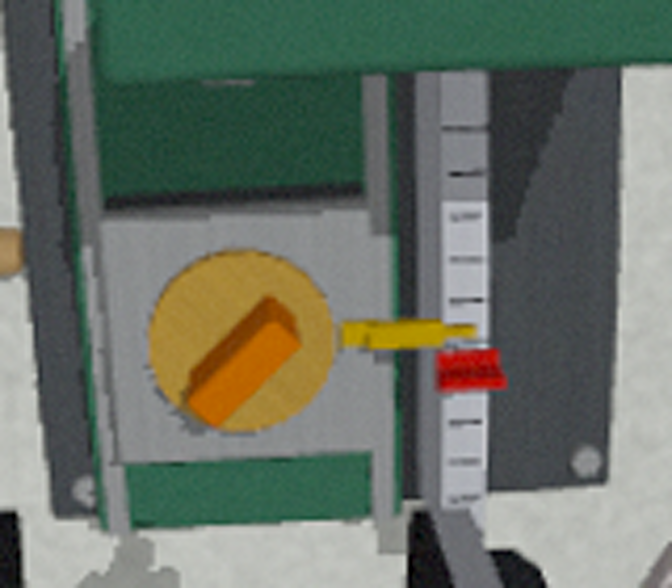

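```bash
cat >> h.py <<'E'
def look(n):
    r.goto([.632,-.133,.34],[np.pi,0,np.pi/2]); P=eyes.camera_params("wrist"); I=eyes.get_image("wrist")
    np.save(n+".npy",P,allow_pickle=True); cv2.imwrite(f"pics/{n}.png",I[:,:,::-1])
    I=I.astype(int); R,G,B=I[:,:,0],I[:,:,1],I[:,:,2]
    uv=projw(np.array([[.637,-.055,.09]]),P)[0].astype(int); box=np.zeros(R.shape,bool); box[max(0,uv[1]-50):uv[1]+40,uv[0]-60:uv[0]+40]=1
    d=box&(R>100)&(R>2.5*G)&(R>2.5*B); y=box&(R>110)&(G>.65*R)&(B<.35*R)
    cd,_=cen(I,d); v,u=np.nonzero(y); 
    print("flag px",cd,"yellow",u.min(),u.max(),[(k,v[u==k].mean().round(1)) for k in range(u.min(),u.max()+1,4)])
    f=at("wrist",*cd,.09,P); k=(u>cd[0]-25)&(u<cd[0]+8); q=at("wrist",u[k].mean(),v[k].mean(),.088,P)
    th=.045; ey=np.array([-np.sin(th),np.cos(th)]); print("flag",f,"ptr",q,"dy",(q-f)@ey,get_time())
    cv2.imwrite(f"pics/{n}c.png",cv2.resize(cv2.imread(f"pics/{n}.png")[max(0,uv[1]-70):uv[1]+70,uv[0]-100:uv[0]+60],None,fx=4,fy=4,interpolation=cv2.INTER_CUBIC))
E
python3 -c "
from h import *
look('w3')"
```

```text
Traceback (most recent call last):
  File "h.py", line 41, in look
    r.goto([.632,-.133,.34],[np.pi,0,np.pi/2]); P=eyes.camera_params("wrist"); I=eyes.get_image("wrist")
    ~~~~~~^^^^^^^^^^^^^^^^^^^^^^^^^^^^^^^^^^^^
plant.Unreachable: the arm cannot take that pose within its joint ranges
```

```bash
sed -i 's/r.goto(\[.632,-.133,.34\],\[np.pi,0,np.pi\/2\])/z=next(z for z in np.arange(.34,.2,-.01) if r.solve_ik([.6,-.133,z],[np.pi,0,np.pi\/2]) is not None); print("z",z); r.goto([.6,-.133,z],[np.pi,0,np.pi\/2])/' h.py
python3 -c "
from h import *
look('w3')"
```

```text
Traceback (most recent call last):
  File "h.py", line 41, in look
    z=next(z for z in np.arange(.34,.2,-.01) if r.solve_ik([.6,-.133,z],[np.pi,0,np.pi/2]) is not None); print("z",z); r.goto([.6,-.133,z],[np.pi,0,np.pi/2]); P=eyes.camera_params("wrist"); I=eyes.get_image("wrist")
StopIteration
```

```bash
python3 - <<'E'
s=open('h.py').read()
s=s.replace("z=next(z for z in np.arange(.34,.2,-.01) if r.solve_ik([.6,-.133,z],[np.pi,0,np.pi/2]) is not None); print(\"z\",z); r.goto([.6,-.133,z],[np.pi,0,np.pi/2])","r.goto([.6,.023,.3],[np.pi,0,-np.pi/2])")
s=s.replace("k=(u>cd[0]-25)&(u<cd[0]+8)","k=(u<cd[0]+25)").replace("uv[0]-60:uv[0]+40","uv[0]-30:uv[0]+60").replace("uv[0]-100:uv[0]+60","uv[0]-60:uv[0]+100")
open('h.py','w').write(s)
E
python3 -c "
from h import *
look('w3')"
```

```text
flag px [287.8         99.40930233] yellow 288 346 [(288, np.float64(113.5)), (292, np.float64(112.5)), (296, np.float64(112.5)), (300, np.float64(112.0)), (304, np.float64(112.0)), (308, np.float64(112.0)), (312, np.float64(111.5)), (316, np.float64(111.0)), (320, np.float64(110.5)), (324, np.float64(110.5)), (328, np.float64(nan)), (332, np.float64(105.1)), (336, np.float64(106.8)), (340, np.float64(108.3)), (344, np.float64(106.7))]
flag [ 0.63611596 -0.05586867] ptr [ 0.61914236 -0.04108657] dy 0.01553068866637869 24.1917h.py:47: RuntimeWarning: Mean of empty slice.
  print("flag px",cd,"yellow",u.min(),u.max(),[(k,v[u==k].mean().round(1)) for k in range(u.min(),u.max()+1,4)])
  ret = ret.dtype.type(ret / rcount)
```

View pics/w3c.png

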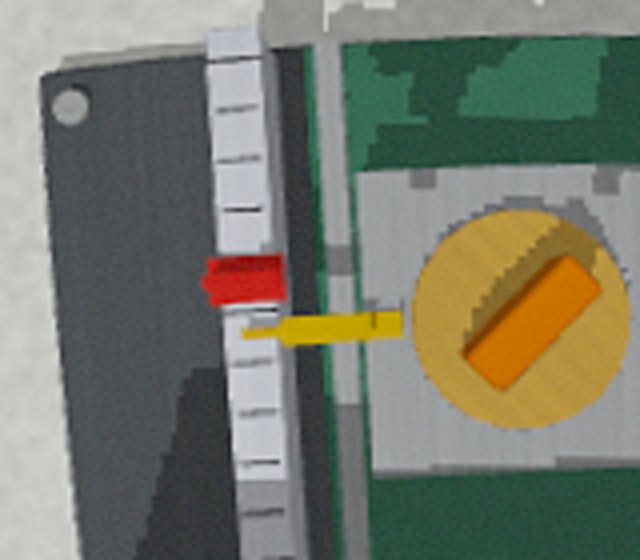

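The flag clip is centred at crop (245,279) and the pointer tip is at about (245,334). That agrees with the computed 15.5 mm left to go, or 26.1° of wheel.

```bash
python3 -W ignore - <<'E'
from h import *
r.move_linear([.6,.023,.33],velocity=.3)
turn(80,53.9)
look('w4')
E
```

```text
down hit False 0.1392147341522969
grip 0.17877582887961393 38.40847551327897 [1.  5.3 0.4]
71 [0.9 4.9 1.3] 0.176
63 [0.1 6.9 2. ] 0.176
54 [0.9 6.  1.2] 0.179
29.3667
flag px [286.63  98.62] yellow 296 345 [(296, np.float64(98.0)), (300, np.float64(97.5)), (304, np.float64(97.5)), (308, np.float64(97.5)), (312, np.float64(97.5)), (316, np.float64(97.0)), (320, np.float64(96.5)), (324, np.float64(96.5)), (328, np.float64(nan)), (332, np.float64(94.6)), (336, np.float64(95.6)), (340, np.float64(98.4)), (344, np.float64(96.3))]
flag [ 0.63693739 -0.05594099] ptr [ 0.61814718 -0.05688222] dy -9.499804394151492e-05 30.425
```

Dead on (dy −0.1 mm). Next I'll measure the die grip and the rack from pictures already taken, with no new views.

```bash
python3 -W ignore - <<'E'
from h import *
p=np.load("w4.npy",allow_pickle=True).item(); I=cv2.imread("pics/w4.png").astype(int); B,G,R=I[:,:,0],I[:,:,1],I[:,:,2]
o=(R>150)&(G<.6*R)&(G>.35*R)&(B<.25*R)
c,s=cen(I,o); print("orange",c,s)
n,l,st,cc=cv2.connectedComponentsWithStats(o.astype(np.uint8)); i=1+np.argmax(st[1:,4]); v,u=np.nonzero(l==i)
W=np.array([at("wrist",a,b,.118,p) for a,b in zip(u,v)]); m=W.mean(0); w,V=np.linalg.eigh(np.cov((W-m).T)); d=V[:,1]
rect=cv2.minAreaRect((W*1000).astype(np.float32)); print("grip",m,"ang",np.arctan(d[1]/d[0]),"size",np.sqrt(12*w),rect)
br=(R>110)&(G>.55*R)&(B<.6*R)&(np.hypot(np.arange(640)[None]-c[0],np.arange(400)[:,None]-c[1])<45)|(l==i)
c2,s2=cen(I,br); print("flange",c2,s2,at("wrist",s2[0]+s2[2]/2,s2[1]+s2[3]/2,.088,p))
cam=p["T"][:3,3]; print("cam",cam)
print("from pointer", at("wrist",300,97.5,.088,p),at("wrist",324,96.5,.088,p))
E
```

```text
orange [359.04237288  94.95550847] [342  78  34  34 472]
grip [ 0.55921657 -0.06001699] ang 0.8261916340959933 size [0.01315106 0.03952952] ((558.9558715820312, -60.27180480957031), (39.634925842285156, 13.257392883300781), 46.49079513549805)
flange [356.02055675  95.08522484] [ 329   68   55   55 2335] [ 0.5583824  -0.05973191]
cam [ 0.59956138 -0.05500408  0.44165368]
from pointer [ 0.6220146  -0.05698063] [ 0.59503506 -0.05801879]
```

```bash
python3 -W ignore - <<'E'
from h import *
r.goto([.56,-.245,.3],[np.pi,0,-1.57]); p=eyes.camera_params("wrist"); im=eyes.get_image("wrist"); np.save("w5.npy",p,allow_pickle=True)
cv2.imwrite("pics/w5.png",im[:,:,::-1]); I=im.astype(int); R,G,B=I[:,:,0],I[:,:,1],I[:,:,2]
m=(R>100)&(R>2.5*G)&(R>2.5*B); c,s=cen(I,m); print(c,s,at("wrist",*c,.012,p),p["T"][:3,3],get_time())
v,u=np.nonzero(m); W=np.array([at("wrist",a,b,.012,p) for a,b in zip(u,v)]); print(np.ptp(W,axis=0),W.min(0),W.max(0))
E
```

```text
[307.76335878 108.13931298] [295  96  26  26 524] [ 0.57738025 -0.31005472] [ 0.55997162 -0.32271753  0.44261249] 31.525
[0.08450247 0.3352219 ] [ 0.56056584 -0.32698697] [0.64506831 0.00823493]
```

View pics/w5.png

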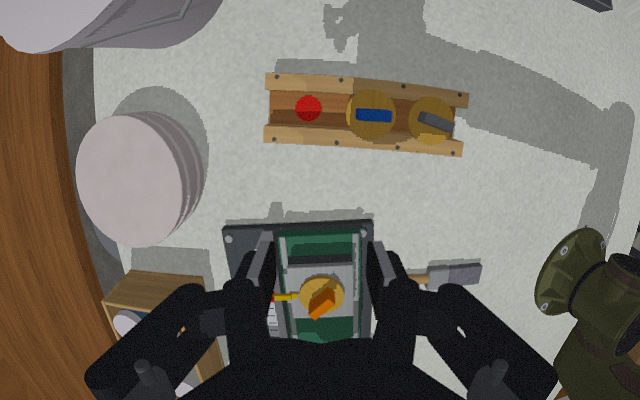

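The red disc is at (308,108), well between the rail inner edges (v≈92 and 126). Its world position of (0.577,−0.310) matches the scene camera. Next I'll grasp and turn the die.

```bash
python3 -W ignore - <<'E'
from h import *
D=np.array([.5588,-.060]); a=.826-np.pi
r.move_gripper(.5); r.goto([*D,.25],[np.pi,0,a])
print("hit",r.move_linear([*D,.092],velocity=.12,contact_N=8),get_position())
r.move_gripper(0,force=60); print("grip",get_grip_width(),get_gripper_force(),np.round(get_wrist_force(),1),np.round(get_moment(),2))
for k in range(1,9):
    r.move_linear([*D,.092],[np.pi,0,a+.1*k],velocity=.05)
    m=get_moment(); print(round(a+.1*k,2),np.round(get_wrist_force(),1),np.round(m,2),round(get_grip_width(),3),get_ee_rot()[2].round(3))
    if abs(m[2])>1.2: break
p=eyes.camera_params("wrist"); im=eyes.get_image("wrist"); np.save("w6.npy",p,allow_pickle=True); cv2.imwrite("pics/w6.png",im[:,:,::-1])
print(get_time())
E
```

```text
hit False [ 0.55931989 -0.05998367  0.09297256]
grip 0.15164426147437185 60.44377684593201 [ 0.8 -0.1  3.3] [ 0.09  0.01 -0.05]
-2.22 [0.3 0.5 5. ] [0.07 0.03 0.12] 0.148 -2.218
-2.12 [-0.5 -0.8  5.8] [0.07 0.06 0.08] 0.151 -2.12
-2.02 [-0.5 -0.3  4.9] [0.01 0.01 0.08] 0.153 -2.019
-1.92 [0.  0.1 4.5] [0.   0.01 0.06] 0.152 -1.919
-1.82 [0.8 0.4 5.3] [-0.   -0.03  0.17] 0.146 -1.819
-1.72 [-0.5 -0.2  6. ] [0.05 0.05 0.11] 0.154 -1.719
-1.62 [ 1.2 -0.2  5.4] [0.03 0.01 0.14] 0.149 -1.619
-1.52 [0.3 0.2 5.4] [-0.03  0.02  0.13] 0.149 -1.519
36.6417
```

```bash
python3 -W ignore - <<'E'
from h import *
D=np.array([.5588,-.060]); a=-1.516
for k in range(1,6):
    r.move_linear([*D,.092],[np.pi,0,a+.04*k],velocity=.03)
    m=get_moment(); print(round(a+.04*k,2),np.round(get_wrist_force(),1),np.round(m,2),get_ee_rot()[2].round(3))
    if abs(m[2])>.5: break
print(get_time())
E
```

```text
-1.48 [ 0.1 -0.8  5.6] [ 0.02 -0.01  0.11] -1.48
-1.44 [1.1 0.5 4.4] [ 0.16 -0.35  0.07] -1.44
-1.4 [4.  1.1 5.6] [ 0.52 -1.17 -0.31] -1.4
-1.36 [3.5 1.7 4.8] [ 0.68 -1.15 -1.06] -1.361
37.6417
```

The stop is felt at about −1.42, so I'll back off slightly towards the slot direction and lift.

```bash
python3 -W ignore - <<'E'
from h import *
D=np.array([.5588,-.060])
r.move_linear([*D,.092],[np.pi,0,-1.48],velocity=.03); r.sleep(.1)
print(np.round(get_wrist_force(),1),np.round(get_moment(),2))
hit=r.move_linear([*D,.125],velocity=.04,contact_N=12); print(hit,get_position(),np.round(get_wrist_force(),1),get_grip_width())
if not hit:
    hit=r.move_linear([*D,.20],velocity=.1,contact_N=15); print(hit,get_position(),np.round(get_wrist_force(),1),np.round(get_moment(),2),get_grip_width())
p=eyes.camera_params("wrist"); im=eyes.get_image("wrist"); cv2.imwrite("pics/w7.png",im[:,:,::-1]); print(get_time())
E
```

```text
[ 1.6 -0.   5.9] [ 0.24 -0.43 -0.18]
True [ 0.55862644 -0.05963933  0.09291131] [ 1.5 -0.5 -1.8] 0.1497025906350989
38.3583
```

View pics/w7.png

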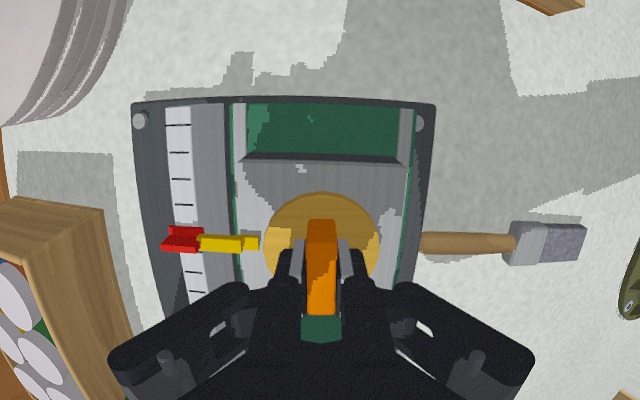

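The wrist view shows the grip aligned with the fingers and lying along the carriage travel, with the pointer still on the flag (200,240). The early stop was preload release plus the die's weight, so I'll retry with a higher threshold and a short lift first.

```bash
python3 -W ignore - <<'E'
from h import *
D=np.array([.5588,-.060])
r.move_linear([*D,.092],[np.pi,0,-1.50],velocity=.03); r.sleep(.2)
print(np.round(get_wrist_force(),1),np.round(get_moment(),2))
for z in(.095,.1,.105,.11,.12,.15,.22):
    hit=r.move_linear([*D,z],velocity=.04 if z<.13 else .1,contact_N=25); print(hit,get_position().round(4),np.round(get_wrist_force(),1),round(get_grip_width(),3))
    if hit: break
p=eyes.camera_params("wrist"); im=eyes.get_image("wrist"); np.save("w8.npy",p,allow_pickle=True); cv2.imwrite("pics/w8.png",im[:,:,::-1]); print(get_time())
E
```

```text
[-1.3  1.4  5.4] [ 0.62  0.24 -0.04]
False [ 0.5584 -0.0599  0.0943] [ 0.7  0.5 -2.4] 0.154
False [ 0.5585 -0.0602  0.1   ] [ 0.1 -0.  -2.3] 0.15
False [ 0.5587 -0.0601  0.1054] [-0.2  0.2 -3.2] 0.149
False [ 0.5589 -0.06    0.1105] [-0.4 -1.  -2.9] 0.151
False [ 0.559  -0.0599  0.1204] [ 0.2  0.4 -3.1] 0.154
False [ 0.5589 -0.0598  0.1501] [ 0.1 -0.6 -2.5] 0.148
False [ 0.5585 -0.0599  0.219 ] [-0.3  0.5 -3. ] 0.146
41.6333
```

```bash
python3 -W ignore - <<'E'
from h import *
T=np.array([.578,-.310]); o=[np.pi,0,-1.5]
r.move_linear([*T,.22],o,velocity=.2); r.move_linear([*T,.085],velocity=.12); print(np.round(get_wrist_force(),1))
hit=r.move_linear([*T,.058],velocity=.02,contact_N=5); print(hit,get_position(),np.round(get_wrist_force(),1),get_time())
im=eyes.get_image("wrist"); cv2.imwrite("pics/w9.png",im[:,:,::-1])
E
```

```text
[ 0.2  0.6 -2. ]
True [ 0.57794069 -0.30997501  0.06270488] [-1.   0.7  4.6] 45.325
```

View pics/w9.png

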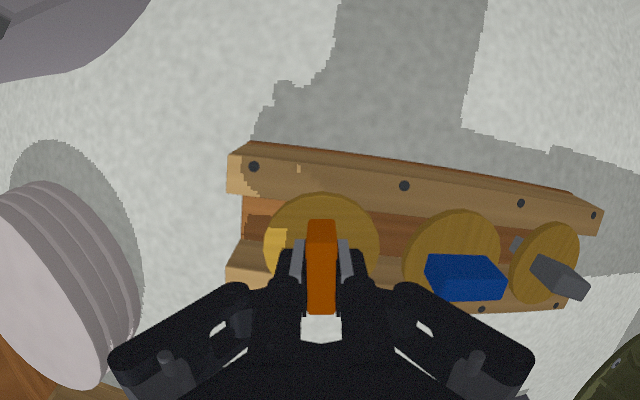

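The flange sits on the rails at (320,240), clear of the blue spare, and contact came at the expected height. I'll release, retreat and check.

```bash
python3 -W ignore - <<'E'
from h import *
r.move_gripper(.4); r.sleep(.2); r.move_linear([.578,-.310,.2],velocity=.15); r.goto([.56,-.245,.3],[np.pi,0,-1.57])
p=eyes.camera_params("wrist"); im=eyes.get_image("wrist"); cv2.imwrite("pics/w10.png",im[:,:,::-1]); I=im.astype(int); R,G,B=I[:,:,0],I[:,:,1],I[:,:,2]
o=(R>140)&(G<.62*R)&(G>.3*R)&(B<.25*R); o[200:]=0; c,s=cen(I,o); print("grip top",c,s,at("wrist",*c,.088,p),"red",((R>100)&(R>2.5*G)&(R>2.5*B))[60:150,250:360].sum(),get_time())
look("w11")
E
```

```text
grip top [305.53924051 110.56962025] [299  94  14  34 395] [ 0.57656704 -0.30995793] red 0 47.5917
flag px [287.21078431 100.60294118] yellow 296 326 [(296, np.float64(97.0)), (300, np.float64(100.0)), (304, np.float64(99.5)), (308, np.float64(99.5)), (312, np.float64(98.5)), (316, np.float64(98.5)), (320, np.float64(98.5)), (324, np.float64(98.0))]
flag [ 0.63656608 -0.05579494] ptr [ 0.6173185  -0.05682861] dy -0.00016677140143441438 48.6917
```

The grip top is at (0.577,−0.310), over the disc at the right height, and the pointer is within 0.2 mm of the flag, so I'll hand in.

```bash
python3 -c "
from plant import *
print(r.finish_job())"
```

```text
the job is handed in; nothing more can be done
None
```

I wound the carriage onto the flag (last camera reading within about 0.2 mm), then unlocked the die, lifted it out and hung it in the free rack place, about 1 mm off the red disc's centre by the wrist camera, and handed the job in at about 49 s; no verdict was returned.

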